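Load the indexing drilling jig and hold it on the third stop

TASK

Drop the two loose wooden pegs, one by one, right down into the two empty nests on the dial of the drilling jig. Then grip the black bar knob at the dial's centre and turn it clockwise (seen from above), feeling for the clicks, to the third stop counted from the home stop, so that the first of the new pegs stands under the drill bush. The spring click only locates the dial, so finish with the knob still firmly gripped there and the dial at rest, ready for drilling - the program ends holding it - and leave the other things on the bench where they are.

Things in the scene. Friction and masses are not known exactly. Their poses are not given: they have to be found in the camera images.
- peg_a: loose turned beech peg, plain cylinder of diameter 20 and length 52, about 13 g, foot edge chamfered 1 mm; standing upright on the bench at the start. Origin: centre of its underside, z up along the peg. Both pegs are alike; either goes in either nest.
- peg_b: the other loose peg, same as peg_a.
- jig: fixed jig base: plywood plate 300 (its x) x 330 (its y, -153 to +177) x 15, screwed down. Origin on the bench under the dial's axis; z up. On it turns an aluminium dial, diameter 248, top 39 above the bench. Two drilled pegs (dark hole on top) sit tight in the dial's other two nests, 94 above the bench, on the clockwise side of the empty ones; they belong to the dial.
- dial (a joint): angle of dial, nests and knob, rad, growing clockwise from above. Home click 0; then a click every 24 degrees: 0.419, 0.838, third 1.257, fourth 1.676. Solid stops at -0.05 (home stop) and 1.755. A spring ball pulls it into the nearest click with up to about 0.15 N m; else it runs free (0.012 N m). Starts at home or a click past it, or rarely balanced between the two.
- knob_grip (a point): middle of the black bar knob, on the dial's axis, 123 above the bench; it turns with the dial, its x axis along the bar, z up. The bar is 66 long, 18 wide (grip it across this width) and 30 high, from 108 to 138 above the bench, rigid with the dial, on a steel column of diameter 25 at the dial's centre.
- nest3 (a point): floor centre of the first empty nest, 42 above the bench; turns with the dial. A nest is a wooden block, 36 (radial) x 34, 100 from the dial's axis, with a round blind bore of diameter 23, 18 deep, mouth 60 above the bench, chamfered 1.5. A seated peg stands 34 out. With the dial at home it lies 162 degrees anticlockwise from the jig's +x; at the third stop it is under the bush.
- nest4 (a point): the same point of the second empty nest, 24 degrees (42 mm) further anticlockwise.
- bush (a point): centre of the drill bush's lower end, 102 above the bench, 100 from the dial's axis towards the jig's +y. Its aluminium bracket: post 32 wide outside the dial, at jig y 140 to 156; arm 28 wide reaching in from there to jig y = 84, top 117 above the bench.
- offcut: bystander, leave alone: pine offcut, 75 x 44 x 18, lying flat. Origin under its middle, on the bench.
- tape_measure: bystander, leave alone: tape measure, case 62 x 34 x 58, standing. Origin under its middle, on the bench.
- pencil: bystander, leave alone: flat carpenter's pencil, 170 x 13 x 8. Origin under its middle, on the bench.
- square: bystander, leave alone: steel combination square lying flat, rule 300 x 26, dark head 115 x 24 x 18. Origin under its middle, on the bench.
- glue_bottle: bystander, leave alone: white glue bottle, diameter 62, 170 high, standing. Origin under its middle, on the bench.
- cordless_drill: bystander, leave alone: cordless drill standing on its battery, 220 high. Origin under its middle, on the bench.

How it is judged:
On the way:
1. both pegs sit on the floor of the two empty nests, let go, before the dial is turned to the third stop (((distance between peg_a and nest3 below 0.005 m and distance between peg_b and nest4 below 0.005 m) or (distance between peg_b and nest3 below 0.005 m and distance between peg_a and nest4 below 0.005 m)) and contact force between the fingers and peg_a below 0.1 N and contact force between the fingers and peg_b below 0.1 N and value of joint dial below 1.0472 rad), for 0.2 s.
At the end, for the whole second after the job is handed in: Both pegs on the floor of the two empty nests (underside centre within 5 mm of the nest floor's centre), the dial still at the third stop (1.257 rad within 0.045), and the fingers still gripping the bar knob with more than 3 N (((distance between peg_a and nest3 below 0.005 m and distance between peg_b and nest4 below 0.005 m) or (distance between peg_b and nest3 below 0.005 m and distance between peg_a and nest4 below 0.005 m)) and value of joint dial between 1.2116 and 1.3016 rad and contact force between the fingers and bar_knob above 3 N and velocity of joint dial between -0.05 and 0.05 rad/s); the arm keeps its last pose, push and grip.
It fails at once if a bystander is pushed more than 4 cm from its place (distance of any of offcut, tape_measure, pencil, square, glue_bottle, cordless_drill from where it was at the start of the episode above 0.04 m).
It also fails if it takes over 72 s, if anything falls off the work surface, if the arm or the gripper's body presses on something with over 40 N, if the wrist force passes 120 N, or if a joint passes its speed limit or range.

ROBOT

A 6-joint arm with a two-finger parallel gripper is mounted at the origin on the work surface. World frame = base frame: x ahead of the robot, y to its left, z up, the work surface at z = 0. Lengths are in m, angles in rad, forces in N, time in s.
With the tool pointing down it reaches from about 0.325 to 0.875 m from the base axis. Payload 4.4 kg.
Tool frame: the origin (TCP) lies at the centre of the arm's flange, where the gripper is bolted on; the fingertips stand 173 mm ahead of it and the grasp point (between the pads) lies 155 mm ahead of it; z points along the fingers, y is the line along which they close (so a half turn about z gives the same grasp; the last joint's range is limited). The gripper opens to 85 mm and grips with 20 to 120 N. Pads are 22 mm wide; open, the fingers measure 114 mm over their backs; the gripper's body (76 mm by 85 mm) begins 54 mm behind the grasp point. The pads swing forward as they close: fully open they stand 13 mm farther back than shut.
Start: joints at [1.181, 0.207, 1.542, -0, 1.393, -0.15], TCP at [0.136, 0.559, 0.405] pointing down, gripper open.
Joint ranges: [-2.73, 2.73], [-0.86, 2.22], [0.23, 2.46], [-1.11, 4.25], [0.08, 2.63], [-2.82, 2.82]. Speed limits (rad/s): [2.79, 2.79, 3.14, 3.14, 3.14, 3.14].

INTERFACE

Orientations are given as a rotation vector (axis times angle).
In Python, from bench import monitor, imaging, order gives the robot as it stands. The module is installed in compiled form; this text tells all that it offers.
- The arm moves only by the tool arm_command, never from a script. Its argument "series" is a list of rows, each an object of numbers: "dx", "dy", "dz": the shift along the world's x, y, z in units of 0.02 m (1.0 is 0.02 m); "spin": the turn about the world's z in units of pi/4 rad (1.0 is pi/4 rad). In form: [{"dx": .., "dy": .., "dz": .., "spin": ..}, ...]. A call has 1 to 20 rows; each row shifts and turns the commanded pose from where the row before left it; what a row does not reach is not made up. A row lasts 1/12 s, in which the tool goes at most 41.7 mm and 7.16 degrees, less where a joint would pass 70% of its speed; a pose out of reach is approached as far as the arm can. A call with a number of a shift or a turn outside -1 to 1 is refused whole. A call with a gripper value outside its range is refused whole. "grip" is the opening, from 0 (shut) to 1 (fully open), set as the call begins (left out, the last holds). The fingers move at their own pace and stop on an object; "newtons" is the grip in N (left out, the last holds). Time passes only in rows, so rows that do not move let the fingers close. It gives the time, the measured TCP pose, the force, the opening and the grip force at its end, in the units of the state.
- monitor.state(): the state, without advancing time (a new reading comes with each control period).
- imaging.grab_frame(name): name is "scene" or "top" or "wrist"; returns a dict with "frame" (384x512x3 uint8, red, green, blue), "mtx" (3x3 intrinsics, pixels), "k1" (the pictures are not rectified: a ray, as slopes to the right and down, at radius r is drawn at 1 + k1 r^2 times it, then the intrinsics apply), "rvec" (rotation vector, rad) and "tvec" (3), from world to camera coordinates, as OpenCV has them. Camera axes: x right, y down, z forward; pixel columns grow to the right and rows downward; lengths in m; the calibration is good to about 2 mm. A picture is of the moment at which its call begins. There is no depth.
- order.sign_off(): hands the job in; it is judged then, once.
Trained networks look in the newest picture that a camera, given by its name, has taken for a name from the list of things; names that differ only in an ending like _2 or _b are one class to them, and where a whole thing is asked for, a point or a joint stands for the part that bears it (a point fixed in the world has none). Each returns a list of dicts, best first, with "confidence" (0 to 1); they miss things now and then, are a little off and sometimes report something else, mostly with a low value. They report only what shows in the picture. A call takes as long as a camera call.
- imaging.look_for(target, camera): "bbox" ([left, top, right, bottom] in pixels, round what is visible of it).
- imaging.mark_of(target, camera): "point" ([column, row] in pixels: a listed point, or the origin of a listed thing).
The state is a dict: "clock": time; "q": joint angles; "joint_vel": joint speeds; "effort": joint torques, N m; "ee_pos": TCP position; "tcp_rot": TCP orientation; "wrist_force": force on the tool from outside, world axes, zero at the start; "ft_torque": the same for the moment, N m; "grip_width": finger opening in m; "grip_force": force on a finger pad.
Only numpy, scipy, OpenCV 4.12 (cv2) and the standard library are available. Lean on these libraries where they do the work, as an engineer would, in place of code of your own. Each camera call takes 0.05 s, during which the arm holds its last target. There are 200 camera calls.

## Working session

There is one attempt and no reset: what is moved stays moved. The work goes in short steps, Python scripts to look and compute and a tool call to move; the robot and the scene stay as the last step left them, time stands still between calls to the robot, and variables do not carry over. Pictures are saved under pics/ and viewed, at most 10 in all, crops included, and the job is handed in when it is done.

Besides the shell and the picture viewer there is one more tool, called after "Call:" in YAML: its name, and indented under it one key for each argument. arm_command: Moves the arm, as the interface text tells. Shifts and turns lie within -1 to 1; 1 stands for 0.02 m of shift or pi/4 rad of turn. Its arguments: {"type":"object","properties":{"series":{"type":"array","items":{"type":"object","properties":{"dx":{"type":"number"},"dy":{"type":"number"},"dz":{"type":"number"},"spin":{"type":"number"}}}},"grip":{"type":"number"},"newtons":{"type":"number"}},"required":["series"]}

```bash
mkdir -p pics; cat > h.py <<'E'
import numpy as np, cv2
from bench import monitor, imaging, order
def cam(f):
    R=cv2.Rodrigues(np.array(f["rvec"],float))[0]; return R,np.array(f["tvec"],float),np.array(f["mtx"],float),f["k1"]
def ray(f,p):
    R,t,K,k1=cam(f)
    n=cv2.undistortPoints(np.array([[p]],float),K,np.array([k1,0,0,0,0.]))[0,0]
    return -R.T@t, R.T@np.array([n[0],n[1],1])
def at(f,p,z):
    c,d=ray(f,p); return c+d*(z-c[2])/d[2]
def proj(f,X):
    R,t,K,k1=cam(f)
    return cv2.projectPoints(np.array(X,float).reshape(-1,1,3),R,t,K,np.array([k1,0,0,0,0.]))[0][:,0]
def save(f,n,s=1.5): cv2.imwrite(f"pics/{n}.png",cv2.resize(f["frame"][:,:,::-1],None,fx=s,fy=s))
E
python3 - <<'E'
from h import *
np.set_printoptions(precision=4,suppress=True)
Z=dict(peg_a=0,jig=0,nest3=.042,nest4=.042,knob_grip=.123,bush=.102,offcut=0,tape_measure=0,pencil=0,square=0,glue_bottle=0,cordless_drill=0)
for c in("top","scene"):
    f=imaging.grab_frame(c); save(f,c); print(c,-cam(f)[0].T@cam(f)[1])
    for n,z in Z.items():
        for d in imaging.mark_of(n,c)[:3]: print(n,np.round(d["confidence"],2),np.round(d["point"]),at(f,d["point"],z)[:2])
print(monitor.state())
E
```

```text
top [ 0.2918 -0.0129  1.3412]
peg_a 0.5 [361. 186.] [ 0.5655 -0.3605]
peg_a 0.39 [346. 217.] [ 0.4623 -0.3084]
jig 0.63 [240. 180.] [0.5816 0.0398]
nest3 0.93 [231. 209.] [0.48   0.0653]
nest3 0.83 [220. 209.] [0.4793 0.1002]
nest4 0.93 [231. 209.] [0.48   0.0653]
nest4 0.83 [220. 209.] [0.4793 0.1002]
knob_grip 0.73 [232. 178.] [0.5628 0.0574]
bush 0.77 [206. 172.] [0.5855 0.1404]
bush 0.53 [346. 214.] [ 0.4573 -0.287 ]
offcut 0.85 [393. 206.] [ 0.5    -0.4655]
tape_measure 0.59 [375. 156.] [ 0.6713 -0.4118]
pencil 0.73 [109. 179.] [0.5806 0.4777]
pencil 0.48 [333. 264.] [ 0.311  -0.2641]
square 0.9 [151. 167.] [0.6229 0.3375]
glue_bottle 0.82 [107. 179.] [0.5802 0.4842]
glue_bottle 0.17 [376. 155.] [ 0.6748 -0.4167]
cordless_drill 0.74 [332. 266.] [ 0.3055 -0.2617]
cordless_drill 0.62 [127. 243.] [0.3697 0.4036]
scene [ 1.0328 -0.4165  0.9356]
peg_a 0.64 [151. 305.] [ 0.5548 -0.3695]
peg_a 0.53 [153. 264.] [ 0.455  -0.3101]
jig 0.95 [291. 224.] [0.5751 0.061 ]
nest3 0.63 [284. 188.] [0.4848 0.1072]
nest4 0.63 [284. 188.] [0.4848 0.1072]
knob_grip 0.72 [323. 189.] [0.5997 0.1369]
kn
[... 158 characters left out ...]
]
offcut 0.34 [290. 225.] [0.5737 0.0585]
tape_measure 0.93 [163. 350.] [ 0.6704 -0.4025]
pencil 0.83 [140. 215.] [ 0.2929 -0.2658]
square 0.84 [369. 189.] [0.6184 0.3328]
cordless_drill 0.91 [330. 132.] [0.3615 0.4186]
{'clock': 1.3, 'q': array([ 1.1815,  0.2066,  1.5415, -0.    ,  1.3935, -0.1505]), 'joint_vel': array([-0.0007, -0.0014,  0.0009, -0.0001, -0.0002,  0.0014]), 'effort': array([  0.0014, -38.3037, -29.1975,  -0.0002,   0.0008,  -0.    ]), 'ee_pos': array([0.136 , 0.5587, 0.4047]), 'tcp_rot': array([-0.3742, -3.1192,  0.0001]), 'wrist_force': array([-0.206 , -0.0593,  0.7264]), 'ft_torque': array([ 0.0189, -0.0291,  0.0229]), 'grip_force': 0.0, 'grip_width': 0.0853526118497875}
```

View pics/top.png

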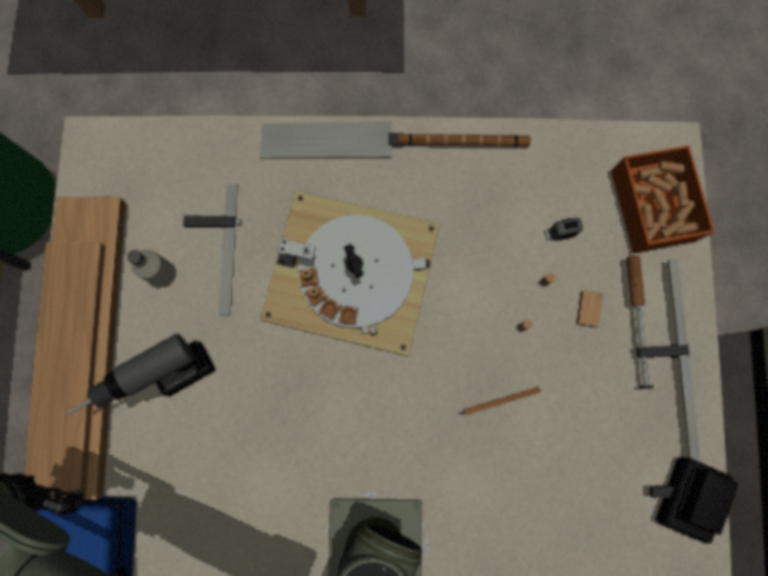

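View pics/scene.png

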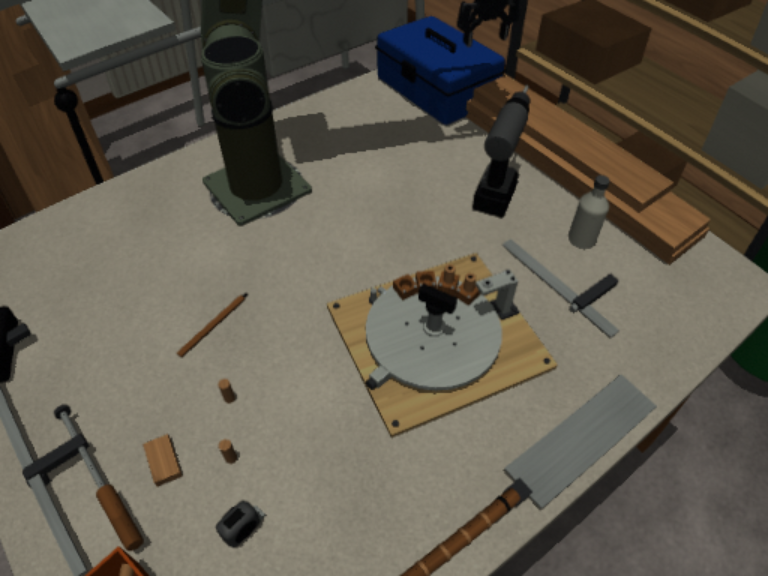

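The top picture shows the jig around (357,270), with the bracket on its left, the empty nests at about (348,315) and (328,308), and the pegs at (548,279) and (525,325). The scene view agrees. I'm moving over the jig for a wrist view.

Call:
arm_command:
  series:
    - {"dx": 0.4, "dy": -0.9, "dz": 0.3}
    - {"dx": 0.4, "dy": -0.9, "dz": 0.3}
    - {"dx": 0.4, "dy": -1, "dz": 0.3}
    - {"dx": 0.4, "dy": -1, "dz": 0.3}
    - {"dx": 0.5, "dy": -1, "dz": 0.3}
    - {"dx": 0.5, "dy": -1, "dz": 0.3}
    - {"dx": 0.5, "dy": -1}
    - {"dx": 0.5, "dy": -1}
    - {"dx": 0.5, "dy": -1}
    - {"dx": 0.6, "dy": -1}
    - {"dx": 0.6, "dy": -1}
    - {"dx": 0.7, "dy": -1}
    - {"dx": 0.8, "dy": -1}
    - {"dx": 0.8, "dy": -1}
    - {"dx": 0.8, "dy": -1}
    - {"dx": 0.8, "dy": -1}
    - {"dx": 0.8, "dy": -1}
    - {"dx": 0.8, "dy": -1}
    - {"dx": 0.8, "dy": -1}
    - {"dx": 0.8, "dy": -1}

```text
schema error: expected keys dx, dy, dz, spin
```

Call:
arm_command:
  series:
    - {"dx": 0.8, "dy": -0.9}
    - {"dx": 0.8, "dy": -0.9}
    - {"dx": 0.8, "dy": -0.8}
    - {"dx": 0.4, "dy": -0.4}
    - {}
    - {}

```text
schema error: expected keys dx, dy, dz, spin
```

```bash
cat > look.py <<'E'
from h import *
import sys
np.set_printoptions(precision=4,suppress=True)
f=imaging.grab_frame("wrist"); save(f,sys.argv[1]); print(-cam(f)[0].T@cam(f)[1])
for n,z in dict(peg_a=0,jig=0,nest3=.042,knob_grip=.123,bush=.102).items():
    for d in imaging.mark_of(n,"wrist")[:3]: print(n,np.round(d["confidence"],2),np.round(d["point"],1),at(f,d["point"],z)[:2])
s=monitor.state(); print({k:s[k] for k in("clock","q","ee_pos","tcp_rot")})
E
python3 look.py w1
```

```text
[0.057  0.5784 0.374 ]
{'clock': 1.6, 'q': array([ 1.1815,  0.2066,  1.5415, -0.    ,  1.3935, -0.1505]), 'ee_pos': array([0.136 , 0.5587, 0.4047]), 'tcp_rot': array([0.3742, 3.1192, 0.    ])}
```

View pics/w1.png

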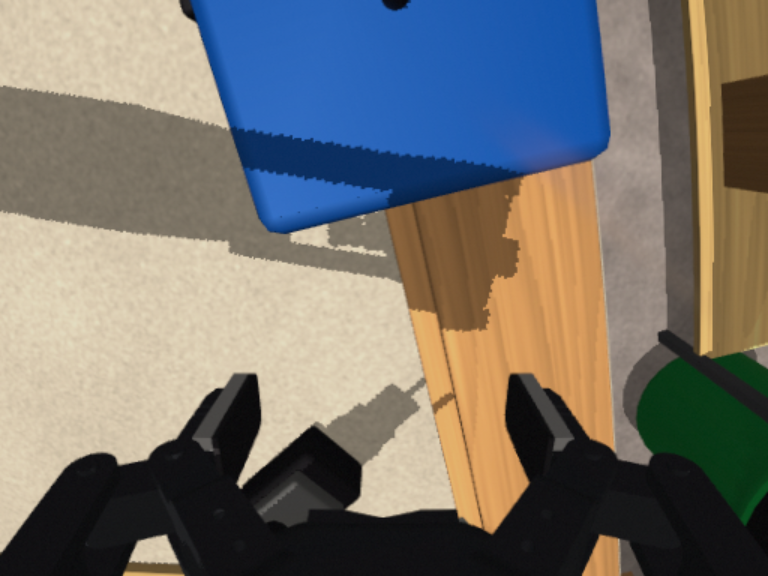

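The arm hasn't moved, because each row needs all four keys. The wrist camera looks out past the fingers towards the tool's +x side.

Call:
arm_command:
  series:
    - {"dx": 0, "dy": 0, "dz": 1, "spin": 0}
    - {"dx": 0.4, "dy": -0.5, "dz": 1, "spin": 0}
    - {"dx": 0.8, "dy": -0.9, "dz": 0.5, "spin": 0}
    - {"dx": 0.9, "dy": -1, "dz": 0.5, "spin": 0}
    - {"dx": 0.9, "dy": -1, "dz": 0, "spin": 0}
    - {"dx": 0.9, "dy": -1, "dz": 0, "spin": 0}
    - {"dx": 0.9, "dy": -1, "dz": 0, "spin": 0}
    - {"dx": 0.9, "dy": -1, "dz": 0, "spin": 0}
    - {"dx": 0.9, "dy": -1, "dz": 0, "spin": 0}
    - {"dx": 0.9, "dy": -1, "dz": 0, "spin": 0}
    - {"dx": 0.9, "dy": -1, "dz": 0, "spin": 0}
    - {"dx": 0.9, "dy": -1, "dz": 0, "spin": 0}
    - {"dx": 0.9, "dy": -1, "dz": 0, "spin": 0}
    - {"dx": 0.9, "dy": -1, "dz": 0, "spin": 0}
    - {"dx": 0.9, "dy": -1, "dz": 0, "spin": 0}
    - {"dx": 0.9, "dy": -1, "dz": 0, "spin": 0}
    - {"dx": 0.9, "dy": -1, "dz": 0, "spin": 0}
    - {"dx": 0.9, "dy": -1, "dz": 0, "spin": 0}
    - {"dx": 0.9, "dy": -1, "dz": 0, "spin": 0}
    - {"dx": 0.9, "dy": -1, "dz": 0, "spin": 0}

```text
clock: 3.27
ee_pos: [0.4667, 0.1895, 0.4649]
tcp_rot: [0.374, 3.119, 0.0]
wrist_force: [0.5, -0.1, 0.2]
grip_width: 0.0854
grip_force: 0.0
```

Call:
arm_command:
  series:
    - {"dx": 0.9, "dy": -1, "dz": 0, "spin": 0}
    - {"dx": 0.9, "dy": -1, "dz": 0, "spin": 0}
    - {"dx": 0.9, "dy": -1, "dz": 0, "spin": 0}
    - {"dx": 0.9, "dy": -1, "dz": 0, "spin": 0}
    - {"dx": 0.9, "dy": -1, "dz": 0, "spin": 0}
    - {"dx": 0.9, "dy": -1, "dz": 0, "spin": 0}
    - {"dx": 0.9, "dy": -0.9, "dz": 0, "spin": 0}
    - {"dx": 0.5, "dy": -0.5, "dz": 0, "spin": 0}
    - {"dx": 0, "dy": 0, "dz": 0, "spin": 0}
    - {"dx": 0, "dy": 0, "dz": 0, "spin": 0}

```text
clock: 4.1
ee_pos: [0.6021, 0.0425, 0.4643]
tcp_rot: [-0.375, -3.118, -0.001]
wrist_force: [-0.5, 0.1, 1.5]
grip_width: 0.0852
grip_force: 0.0
```

```bash
python3 look.py w2
```

```text
[0.5231 0.0623 0.4337]
peg_a 0.67 [  8.9 122.7] [ 0.4622 -0.313 ]
peg_a 0.66 [  8.  187.7] [ 0.5572 -0.3667]
peg_a 0.59 [252.9 135.8] [0.5758 0.0467]
jig 0.61 [253.3 136.8] [0.5774 0.0469]
nest3 0.59 [281.4  61.8] [0.4892 0.1051]
nest3 0.56 [244.   60.7] [0.4769 0.0599]
knob_grip 0.66 [256.2 149.8] [0.5763 0.051 ]
bush 0.76 [343.2 144.1] [0.597  0.1493]
{'clock': 4.4, 'q': array([-0.071 ,  0.227 ,  1.3928,  0.0001,  1.5216, -1.4044]), 'ee_pos': array([0.6014, 0.0437, 0.465 ]), 'tcp_rot': array([0.372 , 3.1194, 0.0002])}
```

View pics/w2.png

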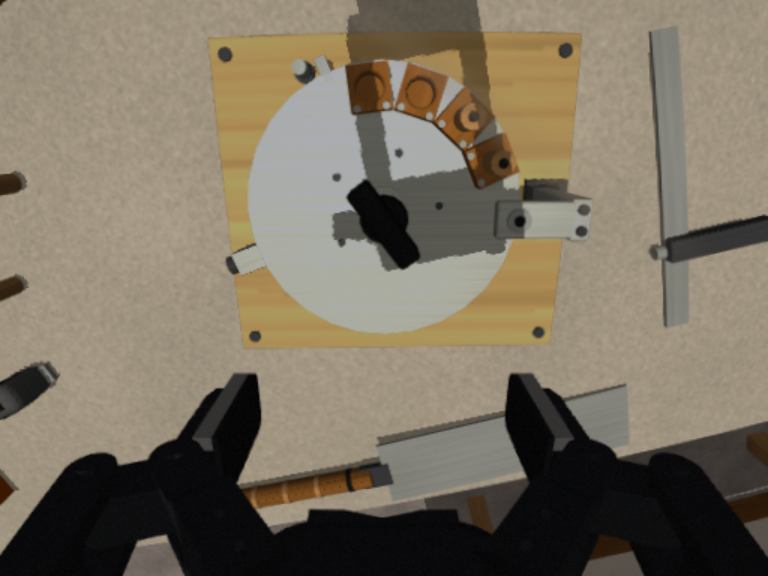

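```bash
cat > fit.py <<'E'
from h import *
from scipy.optimize import least_squares
np.set_printoptions(precision=4,suppress=True)
f=imaging.grab_frame("wrist"); g=cv2.cvtColor(f["frame"],cv2.COLOR_RGB2GRAY)
c=np.array([[208,38],[581,34],[550,347],[243,347]],np.float32).reshape(-1,1,2)/1.5
c=cv2.cornerSubPix(g,c,(6,6),(-1,-1),(3,30,.01))[:,0]; print(c*1.5)
C=[(-.15,-.153,.015),(-.15,.177,.015),(.15,.177,.015),(.15,-.153,.015)]
m=lambda n:[d["point"] for d in imaging.mark_of(n,"wrist") if d["confidence"]>.45]
n=sorted(m("nest3"),key=lambda p:-p[0]); print(n)
obs=list(c)+[m("bush")[0],m("knob_grip")[0]]+n[:2]
def model(v):
    x,y,p,d=v
    N=[(.1*np.cos(a),.1*np.sin(a),.042) for a in np.radians([162,186])-d]
    P=np.array(C+[(0,.1,.102),(0,0,.123)]+N)
    R=np.array([[np.cos(p),-np.sin(p)],[np.sin(p),np.cos(p)]])
    P[:,:2]=P[:,:2]@R.T+[x,y]; return P
r=least_squares(lambda v:(proj(f,model(v))-obs).ravel(),[.577,.049,-.2,0],loss="soft_l1")
print(r.x,np.degrees(r.x[2:])); print((proj(f,model(r.x))-obs))
P=model(r.x); print(P)
im=cv2.resize(f["frame"][:,:,::-1],None,fx=1.5,fy=1.5)
for k in range(2):
    a=np.linspace(0,6.28,40); q=P[6+k]+np.c_[.0115*np.cos(a),.0115*np.sin(a),a*0+.018]
    cv2.polylines(im,[np.int32(proj(f,q)*1.5*8)],True,(0,255,0),1,16,3)
for q in proj(f,P): cv2.circle(im,tuple(np.int32(q*1.5)),2,(255,0,255),-1)
cv2.imwrite("pics/fit.png",cv2.resize(im[20:360,190:620],None,fx=1.75,fy=1.75))
E
python3 fit.py
```

```text
[[206.3801  36.2966]
 [580.249   33.6074]
 [550.     347.    ]
 [243.     347.    ]]
[[245.3, 63.3]]Traceback (most recent call last):
  File "fit.py", line 17, in <module>
    r=least_squares(lambda v:(proj(f,model(v))-obs).ravel(),[.577,.049,-.2,0],loss="soft_l1")
    return func(*args, **kwargs)
    vector_fun = VectorFunction(
        fun_wrapped,
    ...<6 lines>...
        workers=workers
    )
    self._update_fun()
    ~~~~~~~~~~~~~~~~^^
    self.f = self.fun_wrapped(xp_copy(self.x))
             ~~~~~~~~~~~~~~~~^^^^^^^^^^^^^^^^^
    return np.atleast_1d(self.fun(x))
                         ~~~~~~~~^^^
    return self.f(x, *self.args, **self.kwargs)
           ~~~~~~^^^^^^^^^^^^^^^^^^^^^^^^^^^^^^
  File "fit.py", line 17, in <lambda>
    r=least_squares(lambda v:(proj(f,model(v))-obs).ravel(),[.577,.049,-.2,0],loss="soft_l1")
                              ~~~~~~~~~~~~~~~~^~~~
ValueError: operands could not be broadcast together with shapes (8,2) (7,2)
```

```bash
sed -i 's/^n=sorted.*/n=[(280,62),(246,57)]/; s/,\.042) for a/,.060) for a/; s/a\*0+\.018\]/a*0]/' fit.py; python3 fit.py
```

```text
[[205.9413  34.5764]
 [581.7919  33.2413]
 [550.     347.    ]
 [243.     347.    ]]
[ 0.575   0.0508 -0.2267  0.0028] [-12.9897   0.1603]
[[ 0.3828  0.5449]
 [ 0.4111 -1.0788]
 [-0.6261 -2.4581]
 [-0.5757 -0.1381]
 [ 1.0564  2.2449]
 [-1.3584  1.7968]
 [ 0.4645 -1.3918]
 [-0.1368 -0.0056]]
[[ 0.3944 -0.0646  0.015 ]
 [ 0.4686  0.257   0.015 ]
 [ 0.7609  0.1896  0.015 ]
 [ 0.6868 -0.132   0.015 ]
 [ 0.5975  0.1483  0.102 ]
 [ 0.575   0.0508  0.123 ]
 [ 0.4894  0.1025  0.06  ]
 [ 0.4758  0.0633  0.06  ]]
```

View pics/fit.png

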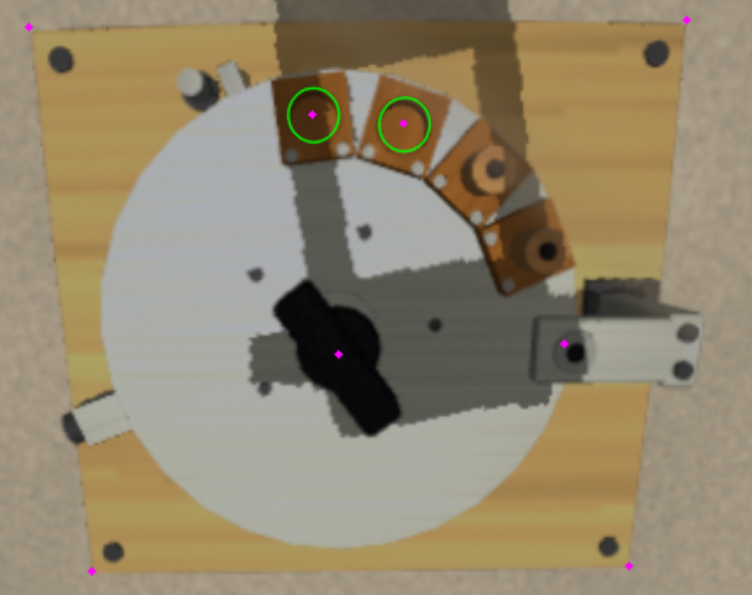

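The overlay matches the bores to within about 1–1.5 mm, and the dial is at home (0.2°). I'm heading to the pegs now, spinning -107° on the way to the radial closing direction for nest3.

Call:
arm_command:
  series:
    - {"dx": -0.3, "dy": -1, "dz": 0, "spin": -0.1}
    - {"dx": -0.3, "dy": -1, "dz": 0, "spin": -0.11}
    - {"dx": -0.3, "dy": -1, "dz": 0, "spin": -0.11}
    - {"dx": -0.3, "dy": -1, "dz": 0, "spin": -0.11}
    - {"dx": -0.3, "dy": -1, "dz": 0, "spin": -0.11}
    - {"dx": -0.3, "dy": -1, "dz": 0, "spin": -0.11}
    - {"dx": -0.3, "dy": -1, "dz": 0, "spin": -0.11}
    - {"dx": -0.3, "dy": -1, "dz": 0, "spin": -0.11}
    - {"dx": -0.3, "dy": -1, "dz": -0.3, "spin": -0.11}
    - {"dx": -0.3, "dy": -1, "dz": -0.4, "spin": -0.11}
    - {"dx": -0.3, "dy": -1, "dz": -0.4, "spin": -0.11}
    - {"dx": -0.3, "dy": -1, "dz": -0.4, "spin": -0.11}
    - {"dx": -0.3, "dy": -1, "dz": -0.4, "spin": -0.11}
    - {"dx": -0.3, "dy": -1, "dz": -0.4, "spin": -0.11}
    - {"dx": -0.3, "dy": -1, "dz": -0.4, "spin": -0.11}
    - {"dx": -0.3, "dy": -1, "dz": -0.4, "spin": -0.11}
    - {"dx": -0.3, "dy": -1, "dz": -0.4, "spin": -0.11}
    - {"dx": -0.3, "dy": -1, "dz": -0.4, "spin": -0.11}
    - {"dx": -0.3, "dy": -1, "dz": -0.4, "spin": -0.11}
    - {"dx": -0.3, "dy": -1, "dz": -0.4, "spin": -0.11}

```text
clock: 6.42
ee_pos: [0.4816, -0.3583, 0.3703]
tcp_rot: [2.612, 1.746, 0.0]
wrist_force: [0.3, -0.4, 0.2]
grip_width: 0.0855
grip_force: 0.0
```

Call:
arm_command:
  series:
    - {"dx": -0.3, "dy": -1, "dz": -0.2, "spin": -0.11}
    - {"dx": -0.3, "dy": -1, "dz": 0, "spin": -0.11}
    - {"dx": 0, "dy": 0, "dz": 0, "spin": -0.11}
    - {"dx": 0, "dy": 0, "dz": 0, "spin": 0}
    - {"dx": 0, "dy": 0, "dz": 0, "spin": 0}
  grip: 0.7

```text
clock: 6.83
ee_pos: [0.4699, -0.3975, 0.3665]
tcp_rot: [-2.811, -1.402, -0.0]
wrist_force: [1.1, 0.3, 0.2]
grip_width: 0.0596
grip_force: 0.0
```

```bash
python3 look.py w3; python3 - <<'E'
from h import *
s=monitor.state(); R=cv2.Rodrigues(s["tcp_rot"])[0]; print(R.round(3),s["grip_width"])
E
```

```text
[ 0.5196 -0.3318  0.3359]
peg_a 0.85 [202.7 116.2] [ 0.4603 -0.3124]
peg_a 0.77 [299.7 100.8] [ 0.5574 -0.3646]
jig 0.38 [409.2  67.8] [ 0.6754 -0.4072]
{'clock': 7.1333, 'q': array([-0.8413,  0.3219,  1.4776,  0.    ,  1.342 , -0.1957]), 'ee_pos': array([ 0.4703, -0.3967,  0.3669]), 'tcp_rot': array([2.8112, 1.4019, 0.0001])}
[[ 0.602  0.799  0.   ]
 [ 0.799 -0.602 -0.   ]
 [ 0.     0.    -1.   ]] 0.059843101141278214
```

View pics/w3.png

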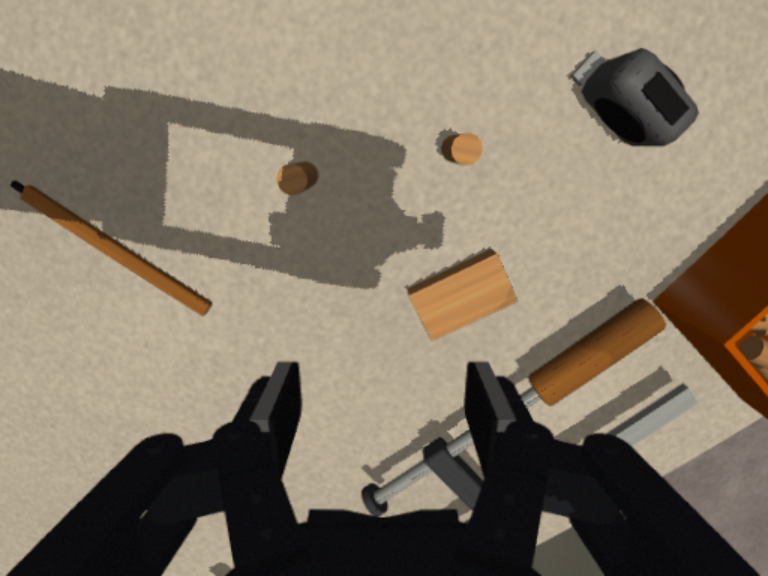

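Pegs are at (293,178) and (465,149) in the viewed picture, both clear of the other things. I'm grasping the left one at (0.460,-0.312).

Call:
arm_command:
  series:
    - {"dx": -0.1, "dy": 0.85, "dz": -0.5, "spin": 0}
    - {"dx": -0.1, "dy": 0.85, "dz": -0.8, "spin": 0}
    - {"dx": -0.1, "dy": 0.85, "dz": -0.8, "spin": 0}
    - {"dx": -0.1, "dy": 0.85, "dz": -0.8, "spin": 0}
    - {"dx": -0.1, "dy": 0.85, "dz": -0.6, "spin": 0}
    - {"dx": 0, "dy": 0, "dz": -1, "spin": 0}
    - {"dx": 0, "dy": 0, "dz": -1, "spin": 0}
    - {"dx": 0, "dy": 0, "dz": -1, "spin": 0}
    - {"dx": 0, "dy": 0, "dz": -1, "spin": 0}
    - {"dx": 0, "dy": 0, "dz": -1, "spin": 0}
    - {"dx": 0, "dy": 0, "dz": 0, "spin": 0}

```text
clock: 8.05
ee_pos: [0.4584, -0.3104, 0.1927]
tcp_rot: [-2.805, -1.398, 0.005]
wrist_force: [-1.1, 0.8, -0.1]
grip_width: 0.0596
grip_force: 0.0
```

Call:
arm_command:
  series:
    - {"dx": 0, "dy": 0, "dz": 0, "spin": 0}
    - {"dx": 0, "dy": 0, "dz": 0, "spin": 0}
    - {"dx": 0, "dy": 0, "dz": 0, "spin": 0}
    - {"dx": 0, "dy": 0, "dz": 0, "spin": 0}
    - {"dx": 0, "dy": 0, "dz": 0, "spin": 0}
    - {"dx": 0, "dy": 0, "dz": 0, "spin": 0}
    - {"dx": 0, "dy": 0, "dz": 0, "spin": 0}
    - {"dx": 0, "dy": 0, "dz": 0, "spin": 0}
  grip: 0
  newtons: 30

```text
clock: 8.72
ee_pos: [0.4608, -0.313, 0.1984]
tcp_rot: [2.81, 1.398, 0.002]
wrist_force: [-0.4, 0.9, 6.4]
grip_width: 0.0191
grip_force: 30.1
```

Call:
arm_command:
  series:
    - {"dx": 0, "dy": 0, "dz": 0.6, "spin": 0}
    - {"dx": 0, "dy": 0, "dz": 1, "spin": 0}
    - {"dx": 0, "dy": 0.2, "dz": 1, "spin": 0}
    - {"dx": 0, "dy": 0.6, "dz": 1, "spin": 0}
    - {"dx": 0.1, "dy": 1, "dz": 1, "spin": 0.03}
    - {"dx": 0.1, "dy": 1, "dz": 1, "spin": 0.03}
    - {"dx": 0.1, "dy": 1, "dz": 0.4, "spin": 0.03}
    - {"dx": 0.1, "dy": 1, "dz": 0, "spin": 0.04}
    - {"dx": 0.1, "dy": 1, "dz": 0, "spin": 0}
    - {"dx": 0.1, "dy": 1, "dz": 0, "spin": 0}
    - {"dx": 0.1, "dy": 1, "dz": 0, "spin": 0}
    - {"dx": 0.1, "dy": 1, "dz": 0, "spin": 0}
    - {"dx": 0.1, "dy": 1, "dz": 0, "spin": 0}
    - {"dx": 0.1, "dy": 1, "dz": 0, "spin": 0}
    - {"dx": 0.1, "dy": 1, "dz": 0, "spin": 0}
    - {"dx": 0.1, "dy": 1, "dz": 0, "spin": 0}
    - {"dx": 0.1, "dy": 1, "dz": 0, "spin": 0}
    - {"dx": 0.1, "dy": 1, "dz": 0, "spin": 0}
    - {"dx": 0.1, "dy": 1, "dz": 0, "spin": 0}
    - {"dx": 0, "dy": 1, "dz": 0, "spin": 0}

```text
clock: 10.38
ee_pos: [0.4899, 0.0247, 0.3173]
tcp_rot: [2.737, 1.541, 0.001]
wrist_force: [0.0, -0.1, 0.7]
grip_width: 0.0191
grip_force: 29.8
```

Call:
arm_command:
  series:
    - {"dx": 0, "dy": 1, "dz": 0, "spin": 0}
    - {"dx": 0, "dy": 1, "dz": 0, "spin": 0}
    - {"dx": 0, "dy": 1, "dz": 0, "spin": 0}
    - {"dx": 0, "dy": 1, "dz": 0, "spin": 0}
    - {"dx": 0, "dy": 0.6, "dz": 0, "spin": 0}
    - {"dx": 0, "dy": 0.3, "dz": 0, "spin": 0}
    - {"dx": 0, "dy": 0, "dz": 0, "spin": 0}
    - {"dx": 0, "dy": 0, "dz": 0, "spin": 0}
    - {"dx": 0, "dy": 0, "dz": 0, "spin": 0}

```text
clock: 11.13
ee_pos: [0.4901, 0.1209, 0.3167]
tcp_rot: [2.738, 1.54, -0.001]
wrist_force: [1.0, -0.1, 0.5]
grip_width: 0.0188
grip_force: 29.8
```

```bash
cat > ov.py <<'E'
from h import *
import sys
np.set_printoptions(precision=4,suppress=True)
name,h=sys.argv[1],float(sys.argv[2])
f=imaging.grab_frame("wrist"); s=monitor.state(); p=s["ee_pos"]; print(s["clock"],p,s["q"][5],s["grip_width"],s["wrist_force"])
for n,z in dict(peg_a=p[2]-.155-h,nest3=.042,knob_grip=.123,bush=.102).items():
    for d in imaging.mark_of(n,"wrist")[:4]: print(n,np.round(d["confidence"],2),np.round(d["point"],1),at(f,d["point"],z)[:2])
im=cv2.resize(f["frame"][:,:,::-1],None,fx=1.5,fy=1.5)
a=np.linspace(0,6.28,60)
def circ(c,z,r,col): cv2.polylines(im,[np.int32(proj(f,np.c_[c[0]+r*np.cos(a),c[1]+r*np.sin(a),a*0+z])*12)],True,col,1,16,3)
for c in ((.4895,.1028),(.4762,.0635)): circ(c,.060,.0115,(0,255,0))
circ(p,p[2]-.155-h,.010,(255,0,255))
cv2.imwrite(f"pics/{name}.png",im)
E
python3 ov.py p1 .042
```

```text
11.1833 [0.4901 0.1209 0.3167] 0.6166027265789318 0.01878553844793575 [-1.4193  0.1903 -0.3662]
peg_a 0.65 [257.3 234.3] [0.4912 0.1192]
nest3 0.8 [263.3 211.9] [0.4879 0.1021]
nest3 0.63 [273.4 253. ] [0.4745 0.0605]
bush 0.89 [380.4 104.3] [0.5976 0.1478]
bush 0.68 [264.6 210.5] [0.5003 0.1244]
```

View pics/p1.png

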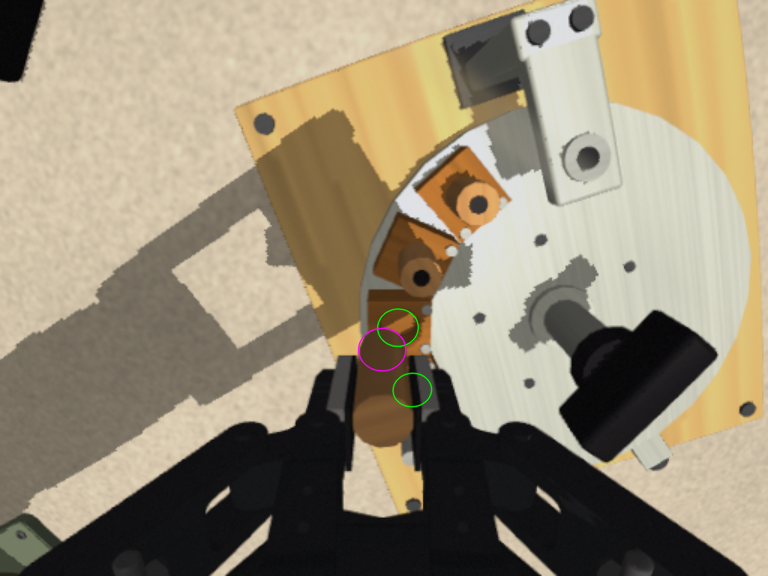

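The peg is held centred, and the magenta circle matches its foot at (383,349). The nest circles agree with the network, and I am 18 mm past in y. I'll correct that and lower.

Call:
arm_command:
  series:
    - {"dx": -0.05, "dy": -0.5, "dz": 0, "spin": 0}
    - {"dx": 0, "dy": -0.42, "dz": 0, "spin": 0}
    - {"dx": 0, "dy": 0, "dz": -0.5, "spin": 0}
    - {"dx": 0, "dy": 0, "dz": -0.7, "spin": 0}
    - {"dx": 0, "dy": 0, "dz": -0.7, "spin": 0}
    - {"dx": 0, "dy": 0, "dz": -0.5, "spin": 0}
    - {"dx": 0, "dy": 0, "dz": -0.4, "spin": 0}
    - {"dx": 0, "dy": 0, "dz": -0.3, "spin": 0}
    - {"dx": 0, "dy": 0, "dz": -0.3, "spin": 0}
    - {"dx": 0, "dy": 0, "dz": 0, "spin": 0}
    - {"dx": 0, "dy": 0, "dz": 0, "spin": 0}

```text
clock: 12.3
ee_pos: [0.4891, 0.1033, 0.2486]
tcp_rot: [-2.737, -1.541, 0.0]
wrist_force: [0.4, -0.2, 0.2]
grip_width: 0.0192
grip_force: 29.5
```

```bash
python3 ov.py p2 .042
```

```text
12.35 [0.4893 0.1034 0.249 ] 0.5798806475590486 0.019090989268642427 [-0.4205 -0.2393  0.1129]
peg_a 0.55 [255.3 232.8] [0.4898 0.1034]
nest3 0.64 [253.1 228.6] [0.4876 0.1026]
knob_grip 0.76 [491.2 309.4] [0.5751 0.0487]
bush 0.63 [435.3  63. ] [0.5978 0.1496]
```

View pics/p2.png

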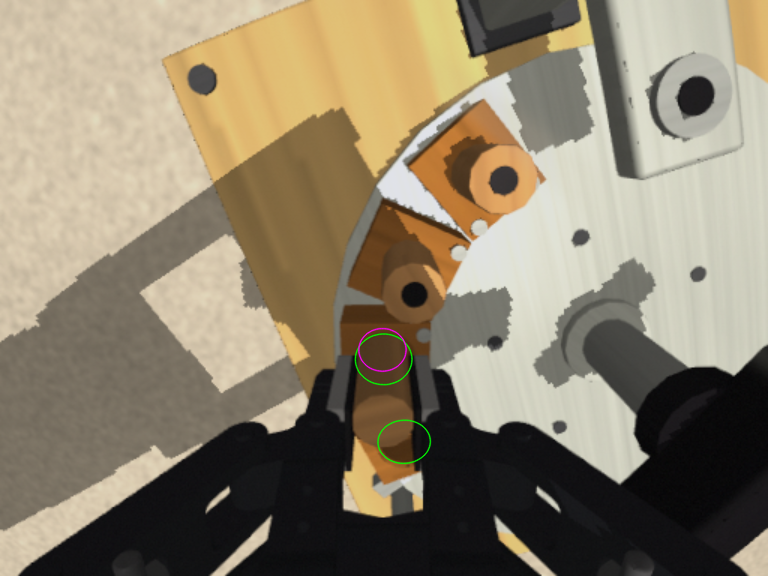

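The peg foot is 10 mm inside the bore with no contact force. I'll lower a little more, release and lift.

Call:
arm_command:
  series:
    - {"dx": 0, "dy": 0, "dz": -0.2, "spin": 0}
    - {"dx": 0, "dy": 0, "dz": -0.15, "spin": 0}
    - {"dx": 0, "dy": 0, "dz": 0, "spin": 0}
    - {"dx": 0, "dy": 0, "dz": 0, "spin": 0}

```text
clock: 12.88
ee_pos: [0.4889, 0.1032, 0.2413]
tcp_rot: [-2.737, -1.541, 0.001]
wrist_force: [-0.0, -0.2, -0.6]
grip_width: 0.0187
grip_force: 29.5
```

Call:
arm_command:
  series:
    - {"dx": 0, "dy": 0, "dz": 0, "spin": 0}
    - {"dx": 0, "dy": 0, "dz": 0, "spin": 0}
    - {"dx": 0, "dy": 0, "dz": 0, "spin": 0}
    - {"dx": 0, "dy": 0, "dz": 0, "spin": 0}
    - {"dx": 0, "dy": 0, "dz": 0.5, "spin": 0}
    - {"dx": 0, "dy": 0, "dz": 1, "spin": 0}
    - {"dx": 0, "dy": 0, "dz": 1, "spin": 0}
    - {"dx": 0, "dy": 0, "dz": 1, "spin": 0}
    - {"dx": 0, "dy": 0, "dz": 0.5, "spin": 0}
    - {"dx": 0, "dy": 0, "dz": 0, "spin": 0}
    - {"dx": 0, "dy": 0, "dz": 0, "spin": 0}
  grip: 0.45

```text
clock: 13.8
ee_pos: [0.4891, 0.1033, 0.3223]
tcp_rot: [2.737, 1.541, 0.002]
wrist_force: [-0.3, 0.3, 0.0]
grip_width: 0.0384
grip_force: 0.0
```

```bash
cat > chk.py <<'E'
from h import *
import sys
f=imaging.grab_frame("wrist"); s=monitor.state(); print(s["clock"],s["ee_pos"],s["q"][5])
im=f["frame"][:,:,::-1]
for d in imaging.mark_of("peg_a","wrist"): print("peg",round(d["confidence"],2),at(f,d["point"],.042)[:2].round(4),at(f,d["point"],0)[:2].round(4))
for d in imaging.mark_of("nest4","wrist"): print("nest",round(d["confidence"],2),at(f,d["point"],.042)[:2].round(4))
im=cv2.resize(im,None,fx=1.5,fy=1.5); a=np.linspace(0,6.28,60)
for c in ((.4890,.1028),(.4755,.0625)):
    cv2.polylines(im,[np.int32(proj(f,np.c_[c[0]+.01*np.cos(a),c[1]+.01*np.sin(a),a*0+.094])*12)],True,(0,255,0),1,16,3)
cv2.imwrite(f"pics/{sys.argv[1]}.png",im)
E
python3 chk.py p3
```

```text
13.85 [0.48861756 0.10325567 0.32115966] 0.5799326119431963
peg 0.8 [0.4906 0.1026] [0.4836 0.0907]
nest 0.92 [0.4917 0.1024]
nest 0.92 [0.4763 0.0619]
```

Call:
arm_command:
  series:
    - {"dx": 0, "dy": -0.6, "dz": 0, "spin": 0}
    - {"dx": 0, "dy": -1, "dz": 0, "spin": 0}
    - {"dx": 0, "dy": -1, "dz": 0, "spin": 0}
    - {"dx": 0.2, "dy": -1, "dz": 0, "spin": 0.06}
    - {"dx": 0.2, "dy": -1, "dz": 0, "spin": 0.06}
    - {"dx": 0.2, "dy": -1, "dz": 0, "spin": 0.06}
    - {"dx": 0.2, "dy": -1, "dz": 0, "spin": 0.06}
    - {"dx": 0.2, "dy": -1, "dz": 0, "spin": 0.06}
    - {"dx": 0.2, "dy": -1, "dz": 0, "spin": 0.06}
    - {"dx": 0.2, "dy": -1, "dz": 0, "spin": 0.06}
    - {"dx": 0.2, "dy": -1, "dz": 0, "spin": 0.06}
    - {"dx": 0.2, "dy": -1, "dz": 0, "spin": 0.05}
    - {"dx": 0.2, "dy": -1, "dz": 0, "spin": 0}
    - {"dx": 0.2, "dy": -1, "dz": 0, "spin": 0}
    - {"dx": 0.2, "dy": -1, "dz": -0.5, "spin": 0}
    - {"dx": 0.2, "dy": -1, "dz": -0.5, "spin": 0}
    - {"dx": 0.2, "dy": -1, "dz": -0.5, "spin": 0}
    - {"dx": 0.2, "dy": -1, "dz": -0.5, "spin": 0}
    - {"dx": 0.2, "dy": -1, "dz": -0.5, "spin": 0}
    - {"dx": 0.2, "dy": -1, "dz": -0.5, "spin": 0}
  grip: 0.7

```text
clock: 15.62
ee_pos: [0.5562, -0.2904, 0.2598]
tcp_rot: [-2.359, -2.072, 0.001]
wrist_force: [0.7, 0.5, -0.6]
grip_width: 0.0597
grip_force: 0.0
```

Call:
arm_command:
  series:
    - {"dx": 0, "dy": -1, "dz": 0, "spin": 0}
    - {"dx": 0, "dy": -1, "dz": 0, "spin": 0}
    - {"dx": 0, "dy": -1, "dz": 0, "spin": 0}
    - {"dx": 0, "dy": -0.7, "dz": 0, "spin": 0}
    - {"dx": 0, "dy": 0, "dz": 0, "spin": 0}
    - {"dx": 0, "dy": 0, "dz": 0, "spin": 0}

```text
clock: 16.12
ee_pos: [0.5564, -0.3633, 0.2608]
tcp_rot: [-2.36, -2.071, -0.0]
wrist_force: [-0.4, 0.5, 0.2]
grip_width: 0.0597
grip_force: 0.0
```

```bash
python3 chk.py p4; python3 -c "
from h import *; print(monitor.state()['tcp_rot'])"
```

```text
16.1667 [ 0.55657736 -0.36241094  0.26094538] -0.5783292592013861
peg 0.76 [ 0.564  -0.3492] [ 0.5632 -0.3642]
[-2.35777227e+00 -2.07386469e+00 -2.48089097e-04]
```

Call:
arm_command:
  series:
    - {"dx": 0.1, "dy": -0.12, "dz": -0.2, "spin": 0}
    - {"dx": 0, "dy": 0, "dz": -0.7, "spin": 0}
    - {"dx": 0, "dy": 0, "dz": -0.8, "spin": 0}
    - {"dx": 0, "dy": 0, "dz": -0.8, "spin": 0}
    - {"dx": 0, "dy": 0, "dz": -0.5, "spin": 0}
    - {"dx": 0, "dy": 0, "dz": -0.2, "spin": 0}
    - {"dx": 0, "dy": 0, "dz": 0, "spin": 0}

```text
clock: 16.85
ee_pos: [0.5584, -0.3643, 0.1954]
tcp_rot: [-2.357, -2.072, 0.001]
wrist_force: [-1.0, -1.0, 0.3]
grip_width: 0.06
grip_force: 0.0
```

Call:
arm_command:
  series:
    - {"dx": 0, "dy": 0, "dz": 0, "spin": 0}
    - {"dx": 0, "dy": 0, "dz": 0, "spin": 0}
    - {"dx": 0, "dy": 0, "dz": 0, "spin": 0}
    - {"dx": 0, "dy": 0, "dz": 0, "spin": 0}
    - {"dx": 0, "dy": 0, "dz": 0, "spin": 0}
    - {"dx": 0, "dy": 0, "dz": 0, "spin": 0}
    - {"dx": 0, "dy": 0, "dz": 0, "spin": 0}
    - {"dx": 0, "dy": 0, "dz": 0, "spin": 0}
  grip: 0

```text
clock: 17.52
ee_pos: [0.5595, -0.3655, 0.199]
tcp_rot: [2.358, 2.072, 0.001]
wrist_force: [0.1, 0.3, 6.2]
grip_width: 0.0193
grip_force: 29.5
```

Call:
arm_command:
  series:
    - {"dx": 0, "dy": 0, "dz": 0.6, "spin": 0}
    - {"dx": 0, "dy": 0, "dz": 1, "spin": 0}
    - {"dx": -0.05, "dy": 0.3, "dz": 1, "spin": 0}
    - {"dx": -0.2, "dy": 0.7, "dz": 1, "spin": 0}
    - {"dx": -0.3, "dy": 1, "dz": 1, "spin": 0}
    - {"dx": -0.3, "dy": 1, "dz": 1, "spin": 0}
    - {"dx": -0.3, "dy": 1, "dz": 0.4, "spin": 0}
    - {"dx": -0.3, "dy": 1, "dz": 0, "spin": 0}
    - {"dx": -0.3, "dy": 1, "dz": 0, "spin": 0}
    - {"dx": -0.3, "dy": 1, "dz": 0, "spin": 0}
    - {"dx": -0.3, "dy": 1, "dz": 0, "spin": 0}
    - {"dx": -0.3, "dy": 1, "dz": 0, "spin": 0}
    - {"dx": -0.3, "dy": 1, "dz": 0, "spin": 0}
    - {"dx": -0.3, "dy": 1, "dz": 0, "spin": 0}
    - {"dx": -0.3, "dy": 1, "dz": 0, "spin": 0}
    - {"dx": -0.3, "dy": 1, "dz": 0, "spin": 0}
    - {"dx": -0.3, "dy": 1, "dz": 0, "spin": 0}
    - {"dx": 0, "dy": 1, "dz": 0, "spin": 0}
    - {"dx": 0, "dy": 1, "dz": 0, "spin": 0}
    - {"dx": 0, "dy": 1, "dz": 0, "spin": 0}

```text
clock: 19.18
ee_pos: [0.4753, -0.0241, 0.3178]
tcp_rot: [-2.36, -2.073, 0.001]
wrist_force: [0.9, 0.2, -0.1]
grip_width: 0.0193
grip_force: 29.3
```

Call:
arm_command:
  series:
    - {"dx": 0, "dy": 1, "dz": 0, "spin": 0}
    - {"dx": 0, "dy": 1, "dz": 0, "spin": 0}
    - {"dx": 0, "dy": 1, "dz": 0, "spin": 0}
    - {"dx": 0, "dy": 1, "dz": 0, "spin": 0}
    - {"dx": 0, "dy": 0.4, "dz": 0, "spin": 0}
    - {"dx": 0, "dy": 0, "dz": 0, "spin": 0}
    - {"dx": 0, "dy": 0, "dz": 0, "spin": 0}
    - {"dx": 0, "dy": 0, "dz": 0, "spin": 0}

```text
clock: 19.85
ee_pos: [0.476, 0.0622, 0.3177]
tcp_rot: [2.36, 2.073, -0.001]
wrist_force: [-0.4, 0.8, -0.2]
grip_width: 0.0188
grip_force: 29.3
```

```bash
sed -i 's/(.4895,.1028),(.4762,.0635)/(.4890,.1028),(.4757,.0625)/' ov.py; python3 ov.py p5 .042
```

```text
19.9 [0.476  0.062  0.3177] 0.07919630605883199 0.019203613873296468 [ 0.8409 -0.2227 -0.3259]
peg_a 0.91 [253.  229.4] [0.4756 0.0646]
peg_a 0.76 [264.7 148. ] [0.4891 0.1149]
nest3 0.69 [263.3 146.1] [0.4891 0.1031]
nest3 0.56 [256.2 196.6] [0.4773 0.0589]
knob_grip 0.63 [409.5 231. ] [0.5747 0.0511]
bush 0.61 [433.4  67.7] [0.5976 0.1482]
```

View pics/p5.png

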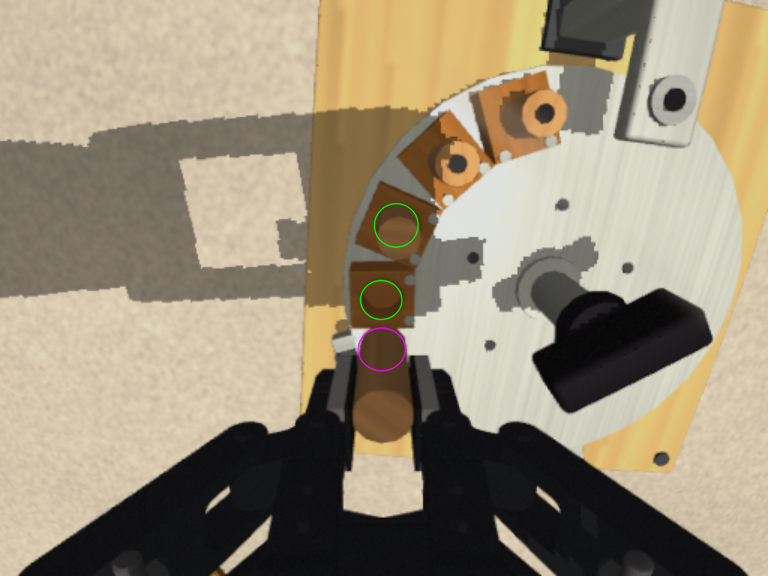

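The first peg stands in nest3 at (398,228), and the second is centred above nest4, whose bore is at (381,300). Lowering.

Call:
arm_command:
  series:
    - {"dx": 0, "dy": -0.03, "dz": -0.5, "spin": 0}
    - {"dx": 0, "dy": 0, "dz": -0.7, "spin": 0}
    - {"dx": 0, "dy": 0, "dz": -0.7, "spin": 0}
    - {"dx": 0, "dy": 0, "dz": -0.5, "spin": 0}
    - {"dx": 0, "dy": 0, "dz": -0.4, "spin": 0}
    - {"dx": 0, "dy": 0, "dz": -0.3, "spin": 0}
    - {"dx": 0, "dy": 0, "dz": -0.35, "spin": 0}
    - {"dx": 0, "dy": 0, "dz": 0, "spin": 0}
    - {"dx": 0, "dy": 0, "dz": 0, "spin": 0}

```text
clock: 20.85
ee_pos: [0.476, 0.0623, 0.2485]
tcp_rot: [-2.36, -2.074, 0.0]
wrist_force: [-0.2, 0.4, 0.8]
grip_width: 0.0188
grip_force: 29.3
```

Call:
arm_command:
  series:
    - {"dx": 0, "dy": 0, "dz": -0.2, "spin": 0}
    - {"dx": 0, "dy": 0, "dz": -0.15, "spin": 0}
    - {"dx": 0, "dy": 0, "dz": 0, "spin": 0}
    - {"dx": 0, "dy": 0, "dz": 0, "spin": 0}

```text
clock: 21.18
ee_pos: [0.4761, 0.0623, 0.2417]
tcp_rot: [2.36, 2.074, 0.0]
wrist_force: [-0.4, 0.1, -0.6]
grip_width: 0.0192
grip_force: 29.4
```

Call:
arm_command:
  series:
    - {"dx": 0, "dy": 0, "dz": 0, "spin": 0}
    - {"dx": 0, "dy": 0, "dz": 0, "spin": 0}
    - {"dx": 0, "dy": 0, "dz": 0, "spin": 0}
    - {"dx": 0, "dy": 0, "dz": 0, "spin": 0}
    - {"dx": 0, "dy": 0, "dz": 0.5, "spin": 0}
    - {"dx": 0, "dy": 0, "dz": 1, "spin": 0}
    - {"dx": 0, "dy": 0, "dz": 1, "spin": 0}
    - {"dx": 0, "dy": 0, "dz": 1, "spin": 0}
    - {"dx": 0, "dy": 0, "dz": 1, "spin": 0}
    - {"dx": 0, "dy": 0, "dz": 0, "spin": 0}
    - {"dx": 0, "dy": 0, "dz": 0, "spin": 0}
    - {"dx": 0, "dy": 0, "dz": 0, "spin": 0}
  grip: 0.45

```text
clock: 22.18
ee_pos: [0.4756, 0.0623, 0.3313]
tcp_rot: [-2.359, -2.073, 0.001]
wrist_force: [-0.3, -0.1, 0.4]
grip_width: 0.0385
grip_force: 0.0
```

```bash
python3 chk.py p6; python3 - <<'E'
from h import *
# knob bar: two edge-end points read in p5 (viewed px), top face corners at z=.138
f=imaging.grab_frame("wrist")
g=cv2.cvtColor(f["frame"],cv2.COLOR_RGB2GRAY)
m=(g<45).astype(np.uint8); n,l,st,c=cv2.connectedComponentsWithStats(m)
k=l[tuple(np.int32(proj(f,[.575,.0505,.138])[0])[::-1])]; print(st[k],c[k])
E
```

```text
22.2333 [0.4753869  0.06230133 0.33066723] 0.07841667760316179
peg 0.78 [0.4763 0.0619] [0.4747 0.0486]
peg 0.73 [0.492  0.1028] [0.4928 0.0962]
nest 0.98 [0.4884 0.1003]
nest 0.67 [0.4777 0.0626]
[ 352  188  111   76 5135] [403.2909445 221.012074 ]
```

View pics/p6.png

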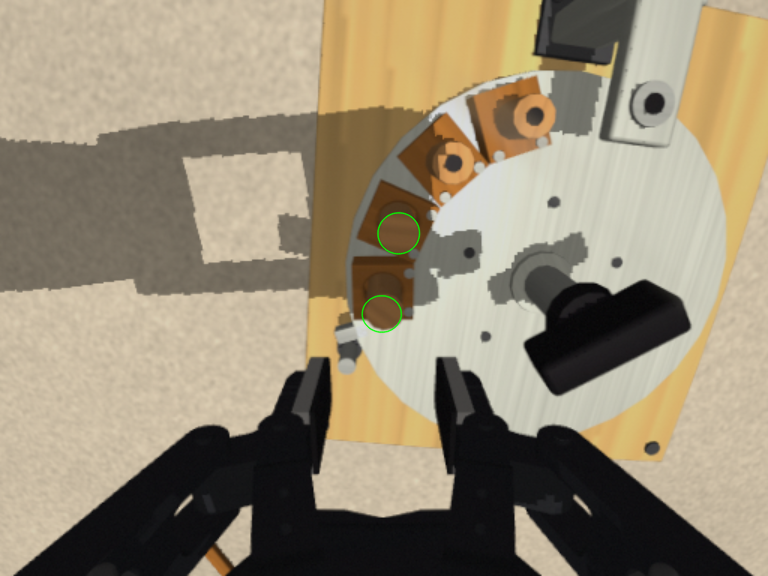

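Both pegs stand seated: their tops, at (398,233) and (381,313), coincide with the predicted z=94 mm circles. Next is the bar angle.

```bash
python3 - <<'E'
from h import *
from scipy.optimize import minimize
f=imaging.grab_frame("wrist")
a,b=[at(f,np.array(p)/1.5,.138) for p in((560,394),(690,325))]; d=b-a
print(a,b,np.hypot(*d[:2]),np.degrees(np.arctan2(d[1],d[0])))
g=cv2.GaussianBlur(cv2.cvtColor(f["frame"],cv2.COLOR_RGB2GRAY),(3,3),0); 
m=g<55
def sil(v):
    x,y,t=v; u=np.array([np.cos(t),np.sin(t)]); w=np.array([-u[1],u[0]])
    P=[[*(np.array([x,y])+i*.033*u+j*.009*w),z] for i in(-1,1) for j in(-1,1) for z in(.108,.138)]
    h=cv2.convexHull(np.float32(proj(f,P))); im=np.zeros(m.shape,np.uint8)
    cv2.fillConvexPoly(im,np.int32(np.round(h*16)),1,lineType=8,shift=4); return im>0
roi=np.zeros(m.shape,bool); roi[180:275,345:470]=1
best=min(((( sil((x,y,np.radians(t)))^m)&roi).sum(),x,y,t) for t in range(0,180,3) for x in np.arange(.569,.582,.002) for y in np.arange(.044,.057,.002))
print(best)
best=min(((( sil((x,y,np.radians(t)))^m)&roi).sum(),x,y,t) for t in np.arange(best[3]-4,best[3]+4.1,.5) for x in best[1]+np.arange(-.002,.0021,.001) for y in best[2]+np.arange(-.002,.0021,.001))
print(best, (m&roi).sum())
s=monitor.state();R=cv2.Rodrigues(s["tcp_rot"])[0]; print("tool y deg",np.degrees(np.arctan2(R[1,1],R[0,1])),s["q"],s["ee_pos"])
E
```

```text
[0.54935382 0.03307859 0.138     ] [0.60470922 0.05833745 0.138     ] 0.060845957842167786 24.527381049878656
(np.int64(1072), np.float64(0.573), np.float64(0.052000000000000005), 21)
(np.int64(1032), np.float64(0.573), np.float64(0.052000000000000005), np.float64(22.5)) 5105
tool y deg -7.3821666336278975 [-5.04212403e-02  8.17771546e-02  1.84676654e+00 -8.51866291e-06
  1.21553475e+00  7.84245953e-02] [0.47557623 0.06230906 0.33049505]
```

Call:
arm_command:
  series:
    - {"dx": 0.5, "dy": -0.06, "dz": 0, "spin": -0.13}
    - {"dx": 0.5, "dy": -0.06, "dz": 0, "spin": -0.13}
    - {"dx": 0.5, "dy": -0.06, "dz": 0, "spin": -0.13}
    - {"dx": 0.5, "dy": -0.06, "dz": 0, "spin": -0.13}
    - {"dx": 0.5, "dy": -0.06, "dz": 0, "spin": -0.13}
    - {"dx": 0.5, "dy": -0.06, "dz": 0, "spin": -0.13}
    - {"dx": 0.5, "dy": -0.06, "dz": 0, "spin": -0.13}
    - {"dx": 0.5, "dy": -0.06, "dz": 0, "spin": -0.13}
    - {"dx": 0.5, "dy": -0.06, "dz": 0, "spin": -0.13}
    - {"dx": 0.5, "dy": -0.04, "dz": 0, "spin": -0.15}
    - {"dx": 0, "dy": 0, "dz": 0, "spin": 0}
    - {"dx": 0, "dy": 0, "dz": 0, "spin": 0}
    - {"dx": 0, "dy": 0, "dz": 0, "spin": 0}
  grip: 0.6

```text
clock: 23.52
ee_pos: [0.5755, 0.0507, 0.331]
tcp_rot: [-3.076, -0.636, 0.003]
wrist_force: [-0.8, 0.5, -0.6]
grip_width: 0.051
grip_force: 0.0
```

```bash
python3 - <<'E'
from h import *
f=imaging.grab_frame("wrist")
for n,z in (("knob_grip",.123),("bush",.102)):
    for d in imaging.mark_of(n,"wrist"): print(n,d["confidence"],at(f,d["point"],z))
g=cv2.cvtColor(f["frame"],cv2.COLOR_RGB2GRAY)
s=monitor.state();R=cv2.Rodrigues(s["tcp_rot"])[0]; print("tool y deg",np.degrees(np.arctan2(R[1,1],R[0,1])),s["q"],s["ee_pos"],s["grip_width"])
E
```

```text
bush 0.57 [0.59887345 0.14776309 0.102     ]
tool y deg -66.7061841322153 [-6.16923873e-02  2.81235850e-01  1.60788601e+00  5.31115783e-05
  1.25318941e+00  1.10253344e+00] [0.57545733 0.05082506 0.3314889 ] 0.05126401716251982
```

Call:
arm_command:
  series:
    - {"dx": 0, "dy": 0, "dz": -0.5, "spin": 0}
    - {"dx": 0, "dy": 0, "dz": -0.6, "spin": 0}
    - {"dx": 0, "dy": 0, "dz": -0.6, "spin": 0}
    - {"dx": 0, "dy": 0, "dz": -0.6, "spin": 0}
    - {"dx": 0, "dy": 0, "dz": -0.35, "spin": 0}
    - {"dx": 0, "dy": 0, "dz": 0, "spin": 0}
    - {"dx": 0, "dy": 0, "dz": 0, "spin": 0}

```text
clock: 24.25
ee_pos: [0.5757, 0.0507, 0.2775]
tcp_rot: [-3.077, -0.632, 0.003]
wrist_force: [-0.1, -0.4, 0.2]
grip_width: 0.0514
grip_force: 0.0
```

Call:
arm_command:
  series:
    - {"dx": 0, "dy": 0, "dz": 0, "spin": 0}
    - {"dx": 0, "dy": 0, "dz": 0, "spin": 0}
    - {"dx": 0, "dy": 0, "dz": 0, "spin": 0}
    - {"dx": 0, "dy": 0, "dz": 0, "spin": 0}
    - {"dx": 0, "dy": 0, "dz": 0, "spin": 0}
    - {"dx": 0, "dy": 0, "dz": 0, "spin": 0}
    - {"dx": 0, "dy": 0, "dz": 0, "spin": 0}
    - {"dx": 0, "dy": 0, "dz": 0, "spin": 0}
    - {"dx": 0, "dy": 0, "dz": 0, "spin": 0}
  grip: 0
  newtons: 40

```text
clock: 25.0
ee_pos: [0.5764, 0.0507, 0.2795]
tcp_rot: [3.077, 0.632, 0.002]
wrist_force: [-1.3, -0.6, 6.5]
grip_width: 0.0321
grip_force: 39.7
```

```bash
cat > st.py <<'E'
from h import *
np.set_printoptions(precision=4,suppress=True)
s=monitor.state();R=cv2.Rodrigues(s["tcp_rot"])[0]; print("tool y deg",np.degrees(np.arctan2(R[1,1],R[0,1])),s["clock"],s["ee_pos"],s["grip_width"],s["grip_force"],s["wrist_force"],s["ft_torque"],s["q"][5])
E
python3 st.py
```

```text
tool y deg -66.77938063820015 25.0 [0.5764 0.0507 0.2795] 0.03207402650937518 39.700839354190975 [-1.3338 -0.5614  6.5233] [ 0.0719  0.1637 -0.005 ] 1.1036985288386432
```

The opening of 32 mm is too wide for the 18 mm bar. The fingertips have probably caught the dark collar below it, so I'll reopen, rise 10 mm and grip again.

Call:
arm_command:
  series:
    - {"dx": 0, "dy": 0, "dz": 0, "spin": 0}
    - {"dx": 0, "dy": 0, "dz": 0, "spin": 0}
    - {"dx": 0, "dy": 0, "dz": 0, "spin": 0}
    - {"dx": 0, "dy": 0, "dz": 0.25, "spin": 0}
    - {"dx": 0, "dy": 0, "dz": 0.25, "spin": 0}
    - {"dx": 0, "dy": 0, "dz": 0, "spin": 0}
  grip: 0.6

```text
clock: 25.5
ee_pos: [0.5766, 0.0506, 0.29]
tcp_rot: [3.077, 0.632, 0.004]
wrist_force: [0.1, 0.0, 0.5]
grip_width: 0.0516
grip_force: 0.0
```

Call:
arm_command:
  series:
    - {"dx": 0, "dy": 0, "dz": 0, "spin": 0}
    - {"dx": 0, "dy": 0, "dz": 0, "spin": 0}
    - {"dx": 0, "dy": 0, "dz": 0, "spin": 0}
    - {"dx": 0, "dy": 0, "dz": 0, "spin": 0}
    - {"dx": 0, "dy": 0, "dz": 0, "spin": 0}
    - {"dx": 0, "dy": 0, "dz": 0, "spin": 0}
    - {"dx": 0, "dy": 0, "dz": 0, "spin": 0}
    - {"dx": 0, "dy": 0, "dz": 0, "spin": 0}
    - {"dx": 0, "dy": 0, "dz": 0, "spin": 0}
  grip: 0
  newtons: 40

```text
clock: 26.25
ee_pos: [0.576, 0.0505, 0.2888]
tcp_rot: [3.077, 0.632, -0.0]
wrist_force: [-0.2, -1.0, 3.3]
grip_width: 0.017
grip_force: 41.5
```

```bash
python3 st.py
```

```text
tool y deg -66.78391200431868 26.25 [0.576  0.0505 0.2888] 0.016992998021815656 41.464208364486694 [-0.2283 -1.0424  3.3362] [-0.2211  0.116  -0.0156] 1.103709321140528
```

The bar is gripped now (17 mm). Turning clockwise.

Call:
arm_command:
  series:
    - {"dx": 0, "dy": 0, "dz": 0, "spin": 0}
    - {"dx": 0, "dy": 0, "dz": 0, "spin": 0}
    - {"dx": 0, "dy": 0, "dz": 0, "spin": -0.03}
    - {"dx": 0, "dy": 0, "dz": 0, "spin": -0.07}
    - {"dx": 0, "dy": 0, "dz": 0, "spin": -0.07}
    - {"dx": 0, "dy": 0, "dz": 0, "spin": -0.07}
    - {"dx": 0, "dy": 0, "dz": 0, "spin": -0.02}
    - {"dx": 0, "dy": 0, "dz": 0, "spin": 0}
    - {"dx": 0, "dy": 0, "dz": 0, "spin": 0}
  newtons: 60

```text
clock: 27.0
ee_pos: [0.5761, 0.0504, 0.2889]
tcp_rot: [3.125, 0.316, 0.0]
wrist_force: [-1.2, -4.1, 3.8]
grip_width: 0.0169
grip_force: 59.5
```

```bash
python3 st.py
```

```text
tool y deg -78.4466465365943 27.0 [0.5761 0.0504 0.2889] 0.016877646378983945 59.462812542915344 [-1.1684 -4.0766  3.7753] [-0.5793  0.2455  0.0289] 1.3072329296015122
```

Call:
arm_command:
  series:
    - {"dx": 0, "dy": 0, "dz": 0, "spin": -0.03}
    - {"dx": 0, "dy": 0, "dz": 0, "spin": -0.08}
    - {"dx": 0, "dy": 0, "dz": 0, "spin": -0.08}
    - {"dx": 0, "dy": 0, "dz": 0, "spin": -0.06}
    - {"dx": 0, "dy": 0, "dz": 0, "spin": -0.02}
    - {"dx": 0, "dy": 0, "dz": 0, "spin": 0}
    - {"dx": 0, "dy": 0, "dz": 0, "spin": 0}

```text
clock: 27.58
ee_pos: [0.5761, 0.0502, 0.2889]
tcp_rot: [3.14, -0.019, 0.0]
wrist_force: [-1.7, -4.5, 3.9]
grip_width: 0.0168
grip_force: 59.5
```

```bash
python3 st.py
```

```text
tool y deg -90.6899895885098 27.5833 [0.5761 0.0502 0.2889] 0.016809170391584485 59.52596068382263 [-1.6742 -4.484   3.8913] [-0.7503  0.2234 -0.0126] 1.5208593686572118
```

Call:
arm_command:
  series:
    - {"dx": 0, "dy": 0, "dz": 0, "spin": -0.03}
    - {"dx": 0, "dy": 0, "dz": 0, "spin": -0.08}
    - {"dx": 0, "dy": 0, "dz": 0, "spin": -0.08}
    - {"dx": 0, "dy": 0, "dz": 0, "spin": -0.08}
    - {"dx": 0, "dy": 0, "dz": 0, "spin": -0.08}
    - {"dx": 0, "dy": 0, "dz": 0, "spin": -0.08}
    - {"dx": 0, "dy": 0, "dz": 0, "spin": -0.08}
    - {"dx": 0, "dy": 0, "dz": 0, "spin": -0.08}
    - {"dx": 0, "dy": 0, "dz": 0, "spin": -0.08}
    - {"dx": 0, "dy": 0, "dz": 0, "spin": -0.08}
    - {"dx": 0, "dy": 0, "dz": 0, "spin": -0.08}
    - {"dx": 0, "dy": 0, "dz": 0, "spin": -0.07}
    - {"dx": 0, "dy": 0, "dz": 0, "spin": -0.07}
    - {"dx": 0, "dy": 0, "dz": 0, "spin": -0.03}
    - {"dx": 0, "dy": 0, "dz": 0, "spin": 0}
    - {"dx": 0, "dy": 0, "dz": 0, "spin": 0}

```text
clock: 28.92
ee_pos: [0.5759, 0.0495, 0.2889]
tcp_rot: [2.892, -1.219, 0.0]
wrist_force: [-1.7, -7.6, 5.3]
grip_width: 0.0167
grip_force: 59.7
```

```bash
python3 st.py
```

```text
tool y deg -135.70568671376049 28.9167 [0.5759 0.0495 0.2889] 0.016708402726426416 59.657129645347595 [-1.7424 -7.5777  5.3458] [-1.086   0.4403 -0.0397] 2.306382898417627
```

Call:
arm_command:
  series:
    - {"dx": 0, "dy": 0, "dz": 0, "spin": -0.06}
    - {"dx": 0, "dy": 0, "dz": 0, "spin": 0}
    - {"dx": 0, "dy": 0, "dz": 0, "spin": 0}

```text
clock: 29.17
ee_pos: [0.5759, 0.0495, 0.2889]
tcp_rot: [2.863, -1.287, 0.001]
wrist_force: [-2.9, -7.3, 4.6]
grip_width: 0.0165
grip_force: 59.7
```

```bash
python3 st.py
```

```text
tool y deg -138.40906675392932 29.1667 [0.5759 0.0495 0.2889] 0.016450024239956344 59.67889130115509 [-2.9041 -7.2587  4.6283] [-1.0967  0.4528 -0.0714] 2.353585485028421
```

Call:
arm_command:
  series:
    - {"dx": 0, "dy": 0, "dz": 0, "spin": -0.06}
    - {"dx": 0, "dy": 0, "dz": 0, "spin": 0}
    - {"dx": 0, "dy": 0, "dz": 0, "spin": 0}

```text
clock: 29.42
ee_pos: [0.5758, 0.0495, 0.2889]
tcp_rot: [2.832, -1.353, 0.001]
wrist_force: [-2.8, -7.9, 5.7]
grip_width: 0.017
grip_force: 59.7
```

```bash
python3 st.py; python3 - <<'E'
from h import *
np.set_printoptions(precision=4,suppress=True)
A=np.array([.575,.0507])
for c in("scene","top"):
    f=imaging.grab_frame(c)
    for n in("peg_a","nest3","bush"):
        for d in imaging.mark_of(n,c):
            p=at(f,d["point"],.102 if n=="bush" else .042)[:2]; v=p-A; print(c,n,round(d["confidence"],2),p,np.hypot(*v),np.degrees(np.arctan2(v[1],v[0])))
E
```

```text
tool y deg -141.05716865318828 29.4167 [0.5758 0.0495 0.2889] 0.01704406572824288 59.67881441116333 [-2.7783 -7.9325  5.6804] [-1.0565  0.4588  0.1753] 2.400001393299217
scene peg_a 0.42 [0.5588 0.155 ] 0.10552862924863245 98.82971949711344
scene peg_a 0.41 [0.5992 0.1476] 0.09989273483004521 75.97366360990449
scene nest3 0.93 [0.5488 0.1544] 0.10698885389325438 104.16891575205075
scene nest3 0.64 [0.6015 0.1512] 0.10394388834478427 75.24283428885991
scene nest3 0.24 [0.3887 0.3812] 0.379404990715714 119.40533402471462
scene bush 0.79 [0.5989 0.1408] 0.09319421981028177 75.13981939481337
top nest3 0.8 [0.5602 0.1504] 0.10079612966658634 98.44077037188069
top nest3 0.76 [0.5846 0.1396] 0.08941554839349566 83.84219424565501
top bush 0.77 [0.593  0.1416] 0.09262405163270782 78.78554812034656
top bush 0.35 [0.5618 0.4356] 0.3851554716397138 91.95812372635498
```

The torque changes sign between -138.4° (-0.07) and -141.1° (+0.18), so the third click lies near -139.2°. Going back there and taking the full grip.

Call:
arm_command:
  series:
    - {"dx": 0, "dy": 0, "dz": 0, "spin": 0.04}
    - {"dx": 0, "dy": 0, "dz": 0, "spin": 0}
    - {"dx": 0, "dy": 0, "dz": 0, "spin": 0}
    - {"dx": 0, "dy": 0, "dz": 0, "spin": 0}
    - {"dx": 0, "dy": 0, "dz": 0, "spin": 0}
    - {"dx": 0, "dy": 0, "dz": 0, "spin": 0}

```text
clock: 30.32
ee_pos: [0.5759, 0.0495, 0.2889]
tcp_rot: [2.853, -1.308, 0.001]
wrist_force: [-2.7, -7.6, 5.4]
grip_width: 0.0167
grip_force: 59.7
```

```bash
python3 st.py; python3 - <<'E'
from h import *
A=np.array([.575,.0507])
for c in("wrist","scene","top"):
    f=imaging.grab_frame(c)
    for n in("peg_a","nest3"):
        for d in imaging.mark_of(n,c):
            p=at(f,d["point"],.042)[:2]; v=p-A; print(c,n,round(d["confidence"],2),p.round(4),np.degrees(np.arctan2(v[1],v[0])).round(1))
E
```

```text
tool y deg -139.2551124796313 30.3167 [0.5759 0.0495 0.2889] 0.016691158987258488 59.66820001602173 [-2.697  -7.556   5.3828] [-1.0239  0.3795  0.1094] 2.3685490203775856
wrist peg_a 0.89 [0.5966 0.1496] 77.7
wrist nest3 0.94 [0.5975 0.148 ] 77.0
wrist nest3 0.84 [0.556  0.1494] 100.9
scene peg_a 0.61 [0.5919 0.1472] 80.1
scene peg_a 0.51 [0.551  0.1567] 102.8
scene nest3 0.8 [0.5957 0.1459] 77.7
scene nest3 0.64 [0.5543 0.1545] 101.3
top nest3 0.73 [0.5629 0.1441] 97.4
top nest3 0.67 [0.5934 0.1499] 79.5
```

Call:
arm_command:
  series:
    - {"dx": 0, "dy": 0, "dz": 0, "spin": 0.01}
    - {"dx": 0, "dy": 0, "dz": 0, "spin": 0}
    - {"dx": 0, "dy": 0, "dz": 0, "spin": 0}
    - {"dx": 0, "dy": 0, "dz": 0, "spin": 0}
    - {"dx": 0, "dy": 0, "dz": 0, "spin": 0}
    - {"dx": 0, "dy": 0, "dz": 0, "spin": 0}

```text
clock: 31.27
ee_pos: [0.5759, 0.0495, 0.2889]
tcp_rot: [2.858, -1.297, 0.001]
wrist_force: [-2.4, -7.6, 6.1]
grip_width: 0.0166
grip_force: 59.7
```

```bash
python3 st.py; python3 -c "
from bench import order; print(order.sign_off())"
```

```text
tool y deg -138.8277486863957 31.2667 [0.5759 0.0495 0.2889] 0.016620904151706053 59.65813994407654 [-2.4408 -7.5818  6.0701] [-1.0222  0.5073  0.0587] 2.3609989203229493
the job is handed in; nothing more can be done
None
```

The job is handed in at 31.3 s, verdict not shown: both pegs look seated in the nests, the dial measures about 72° from home at the third click, and the bar knob is still gripped at about 60 N.

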